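Swap the coffee mill cup for the clean one on the blender base

ROBOT

A 6-joint arm with a two-finger parallel gripper is mounted at the origin on the work surface. World frame = base frame: x ahead of the robot, y to its left, z up, the work surface at z = 0. Lengths are in mm, angles in rad, forces in N, time in s.
With the tool pointing down it reaches from about 300 to 775 mm from the base axis. Payload 14.6 kg.
Tool frame: the origin (TCP) lies between the finger pads; the fingertips stand 19 mm ahead of it and the grasp point (between the pads) is the TCP; z points along the fingers, y is the line along which they close (so a half turn about z gives the same grasp; the last joint's range is limited). The gripper opens to 94 mm and grips with 3 to 60 N. Pads are 16 mm wide; open, the fingers measure 119 mm over their backs; the gripper's body (75 mm by 177 mm) begins 78 mm behind the grasp point.
Start: joints at [-1.252, 0.3, 1.521, -0, 1.321, -0.067], TCP at [206.958, -509.566, 224.446] pointing down, gripper open.
Joint ranges: [-3.03, 3.03], [-0.79, 2.21], [0.23, 2.52], [-1.04, 4.18], [0, 3.07], [-2.55, 2.55]. Speed limits (rad/s): [2.22, 2.22, 2.57, 3.14, 3.14, 3.14].

INTERFACE

Orientations are given as [roll, pitch, yaw] about the fixed x, y, z axes, in that order (R = Rz(yaw) Ry(pitch) Rx(roll)).
In Python, from cell import monitor, imaging, job, find_in, trace gives the robot as it stands. The module is installed in compiled form; this text tells all that it offers.
- The arm moves only by the tool arm_command, never from a script. Its argument "steps" is a list of rows, each a list of 5 numbers: the opening, from 0 (shut) to 1 (fully open), then the shift along the tool's x, y, z in mm, then the turn about the tool's z in degrees. In form: [[gripper, dx, dy, dz, turn], ...]. A call has 1 to 20 rows; each row is the pose to reach, as a shift and turn from the pose commanded when the call began, along the tool's axes at that moment; what a row does not reach only later rows make up. A row lasts 1/8 s, in which the tool goes at most 62.5 mm and 10.7 degrees, less where a joint would pass 70% of its speed; a pose out of reach is approached as far as the arm can. A call with a gripper value outside its range is refused whole. The fingers move at their own pace and stop on an object; "force" is the grip in N (left out, the last holds). Time passes only in rows, so rows that repeat a pose let the fingers close. It gives the time, the measured TCP pose, the force, the opening and the grip force at its end, in the units of the state.
- monitor.read_state(): the state, without advancing time (a new reading comes with each control period).
- imaging.camera(name): name is "side" or "top" or "wrist"; returns a dict with "img" (420x560x3 uint8, red, green, blue), "mtx" (3x3 intrinsics, pixels), "view" (4x4, takes a point from world to camera coordinates). Camera axes: x right, y down, z forward; pixel columns grow to the right and rows downward; lengths in mm; the calibration is good to about 2 mm. A picture is of the moment at which its call begins. There is no depth.
- job.sign_off(): hands the job in; it is judged then, once.
Trained networks look in a picture, given as the dict that the camera call returned (one of the last four; its "shot" number tells which), for a name from the list of things; names that differ only in an ending like _2 or _b are one class to them, and where a whole thing is asked for, a point or a joint stands for the part that bears it (a point fixed in the world has none). Each returns a list of dicts, best first, with "p" (0 to 1); they miss things now and then, are a little off and sometimes report something else, mostly with a low value. They report only what shows in the picture. A call takes as long as a camera call.
- find_in(picture, target): "rect" ([centre column, centre row, width, height] in pixels, round what is visible of it).
- trace(picture, target): "region" (420x560 bool, what is visible of it) and "rect" ([centre column, centre row, width, height] in pixels, round what is visible of it).
The state is a dict: "clock": time; "joints": joint angles; "qd": joint speeds; "effort": joint torques, N m; "eef_pos": TCP position; "eef_rot": TCP orientation; "wrist_force": force on the tool from outside, world axes, zero at the start; "moment": the same for the moment, N m; "finger_gap": finger opening in mm; "finger_force": force on a finger pad.
Only numpy, scipy, OpenCV 4.12 (cv2) and the standard library are available. Lean on these libraries where they do the work, as an engineer would, in place of code of your own. Each camera call takes 0.05 s, during which the arm holds its last target. There are 200 camera calls.

TASK

Take the brown-collared mill cup off the blender base by untwisting it anticlockwise, and set it down gently, standing on its collar on the floor of the glass dish. Then fit the green-collared cup to the base: lower its lugs into the slots, push it down against the spring and twist it clockwise about a quarter turn to the stop, so that it is left locked. Do not shift or tip the red cup, the bottle, the jar or the mug.

Things in the scene. Friction and masses are not known exactly. Their poses are not given: they have to be found in the camera images.
- blender_base: Blender motor base held by suction feet (it does not move): light grey round housing, 124 mm across below, 105 mm at the top, 122 mm high, black dial on its -x side. Origin on its axis at worktop height, z up. Slots of the bayonet socket in its top lie at 0, 120 and 240 deg (anticlockwise from above) from its x axis, each marked white on the dark rim.
- socket (a point): Centre of the socket's mouth, 119 mm above the worktop: three light grey lips 6 mm thick (inner radius 35.5 mm) with three slots 34 deg wide between them. Lugs enter the slots with 5 deg of play either way and 2 mm of radial play, go down under the lips and turn clockwise (from above) 86 deg to an end stop; they cannot turn anticlockwise past the slot. A cup comes off the opposite way.
- seat (a joint): Sprung disc in the socket on which a cup stands: how far it is pushed down (m). 0 = up, 0.007 = cup locked, 0.0105 = right down. Spring 4.2 N at 0, 7.9 N right down; it carries an unlocked cup. Foot of a cup above the worktop: 112 mm with lugs on the lips (wrong angle), 108 mm in the slots unpressed, 101 mm locked, 97.5 mm right down; it turns only if pushed below 101 mm.
- lock0 (a point): Where a locked lug lies: in the socket, 36 mm from the base's axis, at -84 deg from its x axis, 108 mm above the worktop; orange mark on the rim.
- lock1 (a point): The same for the second lip, at +36 deg.
- lock2 (a point): The same for the third lip, at +156 deg.
- brown_cup_mid (a point): Used mill cup, locked on the base at the start; steel beaker, closed end up, on a brown collar; 95 mm tall, about 0.22 kg. Plain cylinder 58 mm across from 24 mm above the foot to the top (brown disc); collar below it 67 mm across, with 3 lugs 15 mm wide, 7 to 12 mm above the foot, reaching 38 mm from the axis. Point: on the axis half-way up (47.5 mm); z up, lugs at 0, 120, 240 deg from x.
- green_cup_mid (a point): Clean mill cup standing among other things on the grey mat: the same shape and mass as the brown cup, with green collar, lugs and top disc. Point on its axis half-way up, 47.5 mm above its foot; z up, lugs at 0, 120 and 240 deg from x.
- green_cup_lug (a point): Outer part of one of the green cup's lugs: 36 mm from its axis on its x axis, 9.5 mm above the foot.
- red_cup_mid (a point): A third mill cup on the mat, not wanted: the same shape with a red collar, lugs and top disc. Point on its axis half-way up, 47.5 mm above its foot.
- soap_bottle: Washing-up bottle on the mat, white with a yellow label and a red cap, 60 mm across, 200 mm tall. Origin at the centre of its underside.
- jar: Amber jar with a brass-coloured lid on the mat, 66 mm across, 105 mm tall. Origin at the centre of its underside.
- dish: Glass oven dish, does not move: 280 mm along its x axis, 195 mm along y, 52 mm high, walls and floor 6 mm thick, a flat lug 21 mm long at the rim of each short side. Origin at the centre of its underside.
- mug: Blue mug standing on the dish's floor: 76 mm across, 88 mm tall, handle reaching about 75 mm from the axis along its +y. Origin at the centre of its underside.

How it is judged (in metres and radians):
On the way, in this order (a step that is already met when the one before it is completed fails the run):
1. the brown cup has been lifted out of the socket (z of brown_cup_mid in the frame of blender_base above 0.18 m), for 0.1 s.
2. the green cup's lugs are down in the slots (z of green_cup_mid in the frame of blender_base below 0.1575 m and horizontal distance between green_cup_mid and blender_base below 0.006 m), for 0.1 s.
At the end, for the whole second after the job is handed in: Green cup locked: upright (0.08 rad), on the base's axis (5 mm), its middle 143.5 to 152 mm above the worktop, lugs within 7 mm of the locked places (orange marks). Brown cup upright (0.08 rad), its collar standing on the dish's floor. Both at rest (z of green_cup_mid in the frame of blender_base between 0.1435 and 0.152 m and horizontal distance between green_cup_mid and blender_base below 0.005 m and (horizontal distance between green_cup_lug and lock0 below 0.007 m or horizontal distance between green_cup_lug and lock1 below 0.007 m or horizontal distance between green_cup_lug and lock2 below 0.007 m) and angle between each of green_cup_mid, brown_cup_mid's own z axis and vertical below 0.08 rad and x of brown_cup_mid in the frame of dish between -0.105 and 0.105 m and y of brown_cup_mid in the frame of dish between -0.0625 and 0.0625 m and z of brown_cup_mid in the frame of dish between 0.049 and 0.058 m and linear speed of each of green_cup, brown_cup below 0.02 m/s); the robot touches nothing.
It fails at once if the red cup is shifted by more than 20 mm or tipped (distance of red_cup_mid from where it was at the start of the episode above 0.02 m or angle between red_cup_mid's own z axis and vertical above 0.25 rad).
It fails at once if the washing-up bottle is shifted by more than 20 mm or tipped (distance of soap_bottle from where it was at the start of the episode above 0.02 m or angle between soap_bottle's own z axis and vertical above 0.25 rad).
It fails at once if the jar is shifted by more than 20 mm or tipped (distance of jar from where it was at the start of the episode above 0.02 m or angle between jar's own z axis and vertical above 0.25 rad).
It fails at once if the mug is shifted by more than 20 mm or tipped (distance of mug from where it was at the start of the episode above 0.02 m or angle between mug's own z axis and vertical above 0.25 rad).
It fails at once if the brown cup is dropped or slammed into the dish (faster than 0.5 m/s within 25 mm of its floor) (linear speed of brown_cup above 0.5 m/s and z of brown_cup_mid in the frame of dish below 0.0785 m and horizontal distance between brown_cup_mid and dish below 0.15 m).
It also fails if it takes over 64 s, if anything falls off the work surface, if the arm or the gripper's body presses on something with over 40 N, if the wrist force passes 120 N, or if a joint passes its speed limit or range.

## Working session

There is one attempt and no reset: what is moved stays moved. The work goes in short steps, Python scripts to look and compute and a tool call to move; the robot and the scene stay as the last step left them, time stands still between calls to the robot, and variables do not carry over. Pictures are saved under pics/ and viewed, at most 10 in all, crops included, and the job is handed in when it is done.

Besides the shell and the picture viewer there is one more tool, called after "Call:" as a command line: name --pt "numbers of a row" for each row, then --argument value for the rest. arm_command: Moves the arm, as the interface text tells. Its arguments: {"type":"object","properties":{"steps":{"type":"array","items":{"type":"array","items":{"type":"number"}}},"force":{"type":"number"}},"required":["steps"]}

```bash
mkdir -p pics; cat > h.py <<'E'
import numpy as np, cv2
from cell import monitor, imaging, job, find_in, trace
def save(d,n): cv2.imwrite(f'pics/{n}.png', d['img'][:,:,::-1])
def proj(d,p):
    p=np.asarray(p,float).reshape(-1,3); c=p@d['view'][:3,:3].T+d['view'][:3,3]; u=c@d['mtx'].T
    return u[:,:2]/u[:,2:]
def onplane(d,uv,z):
    uv=np.asarray(uv,float).reshape(-1,2)
    r=np.c_[uv,np.ones(len(uv))]@np.linalg.inv(d['mtx']).T@d['view'][:3,:3]
    o=-d['view'][:3,:3].T@d['view'][:3,3]
    return o+r*((z-o[2])/r[:,2])[:,None]
E
python3 - <<'E'
from h import *
s=monitor.read_state(); print({k:np.round(v,3).tolist() for k,v in s.items()})
for c in ['top','side']:
    d=imaging.camera(c); save(d,c+'0')
    print(c,'cam',np.round(-d['view'][:3,:3].T@d['view'][:3,3]), d['mtx'][0,0])
    for n in ['blender_base','brown_cup_mid','green_cup_mid','red_cup_mid','soap_bottle','jar','dish','mug']:
        print(n,[(np.round(q['rect']).tolist(),round(q['p'],2)) for q in find_in(d,n)[:2]])
E
```

```text
{'clock': 0.0, 'joints': [-1.252, 0.3, 1.522, -0.0, 1.321, -0.067], 'qd': [-0.001, 0.001, -0.001, 0.001, 0.001, -0.0], 'effort': [-0.0, -53.181, -35.273, 0.071, 0.024, -0.0], 'eef_pos': [206.89, -509.352, 223.882], 'eef_rot': [-3.14, -0.0, 0.386], 'wrist_force': [0.542, 0.602, 0.339], 'moment': [-0.034, 0.024, -0.019], 'finger_force': 0.0, 'finger_gap': 93.868}
top cam [367.  -8. 946.] 403.80359297952725
blender_base [([288.0, 222.0, 55.0, 55.0], 0.73)]
brown_cup_mid [([292.0, 217.0, 34.0, 35.0], 0.76), ([427.0, 184.0, 36.0, 37.0], 0.56)]
green_cup_mid [([429.0, 184.0, 41.0, 36.0], 0.81)]
red_cup_mid [([441.0, 246.0, 51.0, 37.0], 0.8)]
soap_bottle [([375.0, 181.0, 44.0, 37.0], 0.72)]
jar [([379.0, 246.0, 39.0, 32.0], 0.91)]
dish [([122.0, 226.0, 135.0, 153.0], 0.78)]
mug [([137.0, 208.0, 50.0, 40.0], 0.87), ([288.0, 223.0, 49.0, 53.0], 0.21)]
side cam [265. 934. 761.] 417.26633403689647
blender_base [([291.0, 221.0, 43.0, 50.0], 0.55)]
brown_cup_mid [([292.0, 195.0, 28.0, 38.0], 0.83), ([281.0, 176.0, 18.0, 52.0], 0.62)]
green_cup_mid [([293.0, 169.0, 9.0, 17.0], 0.67), ([292.0, 223.0, 43.0, 54.0], 0.39)]
red_cup_mid [([330.0, 174.0, 17.0, 25.0], 0.52)]
soap_bottle [([282.0, 176.0, 18.0, 50.0], 0.65), ([291.0, 224.0, 47.0, 53.0], 0.22)]
jar [([322.0, 194.0, 21.0, 37.0], 0.87)]
dish [([250.0, 337.0, 152.0, 133.0], 0.88)]
mug [([238.0, 306.0, 49.0, 53.0], 0.59)]
```

```bash
python3 - <<'E'
import cv2
a=cv2.imread('pics/top0.png'); cv2.imwrite('pics/top0z.png',cv2.resize(a[130:330,40:500],None,fx=1.73,fy=1.73,interpolation=cv2.INTER_CUBIC))
E
```

```text
(no output)
```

View pics/top0z.png

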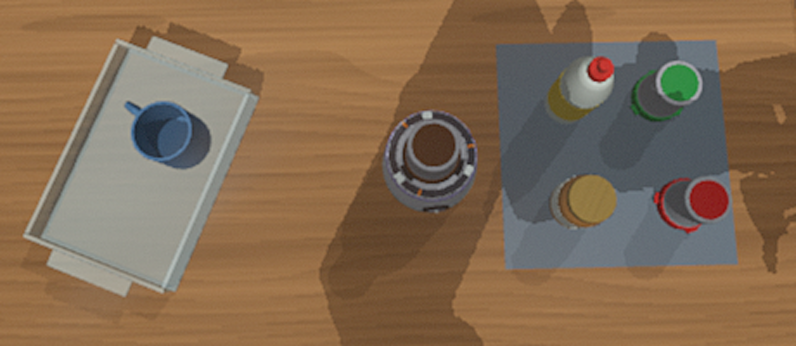

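View pics/side0.png

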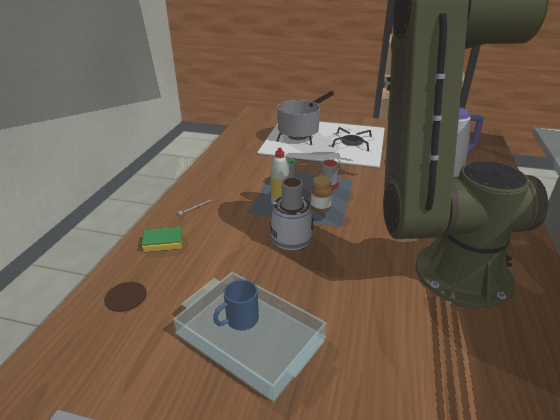

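The top view shows the dish at left (~(121,225)) with the mug in its upper half, the base with the brown cup at (288,218), and on the mat the bottle (375,181), green cup (429,180), jar (379,246) and red cup (441,246). The side view agrees.

```bash
python3 - <<'E'
from h import *
d=imaging.camera('top'); hsv=cv2.cvtColor(d['img'],cv2.COLOR_RGB2HSV)
def disc(lo,hi,box):
    m=cv2.inRange(hsv,np.array(lo),np.array(hi)); k=np.zeros_like(m); x0,y0,x1,y1=box; k[y0:y1,x0:x1]=m[y0:y1,x0:x1]
    n,l,st,c=cv2.connectedComponentsWithStats(k); i=1+st[1:,4].argmax(); return c[i],st[i]
for n,lo,hi,b,z in [('green',(45,100,50),(85,255,255),(415,160,460,200),95),('red',(0,150,60),(8,255,255),(435,225,470,265),95),('brown',(0,40,20),(20,255,140),(275,195,306,227),196),('jar',(10,60,120),(30,255,255),(360,225,400,265),105),('cap',(0,150,60),(8,255,255),(375,155,400,185),200)]:
    try:
        c,s=disc(lo,hi,b); print(n,np.round(c,1),s.tolist(),np.round(onplane(d,c,z)[0]))
    except Exception as e: print(n,e)
q=trace(d,'blender_base')[0]; print('base rect',q['rect'],onplane(d,q['rect'][:2],60).round())
q=trace(d,'mug')[0]; ys,xs=np.nonzero(q['region']); print('mug',q['rect'])
print('mug rim c',onplane(d,[40+163/1.73,130+131/1.73],94).round())
# dish corners rim from crop
cr=np.array([[120,40],[257,95],[170,290],[28,236]])/1.73+[40,130]
w=onplane(d,cr,52);print(w.round(),w.mean(0).round())
print(onplane(d,[[280,210],[280,220],[290,210]],0).round())
E
```

```text
green [432.3 177.5] [422, 168, 22, 20, 350] [ 570. -349.   95.]
red [449.4 245. ] [439, 235, 22, 22, 363] [ 423. -373.   95.]
brown [290.3 213.4] [278, 201, 25, 25, 485] [482. -36. 196.]
jar [381.4 245.2] [366, 231, 30, 30, 640] [ 425. -227.  105.]
cap [386.7 169.7] [380, 163, 15, 14, 162] [ 562. -221.  200.]
base rect [286.1, 220.9, 51.2, 52.4] [[486. -31.  60.]]
mug [138.4, 208.9, 48.4, 38.3]
mug rim c [[521. 294.  94.]]
[[652. 370.  52.]
 [574. 188.  52.]
 [327. 292.  52.]
 [397. 474.  52.]] [488. 331.  52.]
[[521. -19.   0.]
 [497. -18.   0.]
 [520. -43.   0.]]
```

```bash
cat >> h.py <<'E'
from scipy.spatial.transform import Rotation as Ro
def delta(p,yaw=None,s=None):
    "shift along tool axes and turn (deg) to reach world p, yaw"
    s=s or monitor.read_state(); R=Ro.from_euler('xyz',s['eef_rot']).as_matrix()
    t=0 if yaw is None else -np.degrees((yaw-s['eef_rot'][2]+np.pi)%(2*np.pi)-np.pi)
    return np.round(R.T@(np.asarray(p,float)-s['eef_pos']),1),round(t,1)
E
python3 - <<'E'
from h import *
d=imaging.camera('wrist'); s=monitor.read_state(); R=Ro.from_euler('xyz',s['eef_rot']).as_matrix()
V=d['view'][:3,:3]; o=-V.T@d['view'][:3,3]
print('cam in tool',R.T@(o-s['eef_pos']),'axes',(R.T@V.T).round(2),d['mtx'][0,0])
print(delta([484,-34,330]))
E
```

```text
cam in tool [ 8.29323025e+01  1.18997708e-01 -1.59074481e+02] axes [[ 0.   -0.96 -0.28]
 [ 1.    0.    0.  ]
 [-0.   -0.28  0.96]] 307.42276442405745
(array([ 435.7, -336.4, -105.6]), 0)
```

Call:
arm_command --pt "1 20 -15 -60 0" --pt "1 70 -54 -106 0" --pt "1 125 -96 -106 0" --pt "1 180 -139 -106 0" --pt "1 235 -181 -106 0" --pt "1 290 -224 -106 0" --pt "1 345 -266 -106 0" --pt "1 395 -305 -106 0" --pt "1 436 -336 -106 0" --pt "1 436 -336 -106 0" --pt "1 436 -336 -106 0" --pt "1 436 -336 -106 0"

```text
clock: 2.6
eef_pos: [484.3, -34.6, 330.4]
eef_rot: [3.142, 0.0, 0.386]
wrist_force: [-0.4, -0.1, 0.4]
finger_gap: 93.9
finger_force: 0.0
```

```bash
python3 - <<'E'
from h import *
d=imaging.camera('wrist'); save(d,'w1'); np.savez('w1.npz',**{k:d[k] for k in('img','mtx','view')})
print(monitor.read_state()['eef_pos'],proj(d,[[484,-34,196],[484,-34,122]]))
E
```

```text
[484.15063033 -34.93086395 330.5243903 ] [[280.71717605 213.0662501 ]
 [280.87999327 196.61096252]]
```

View pics/w1.png

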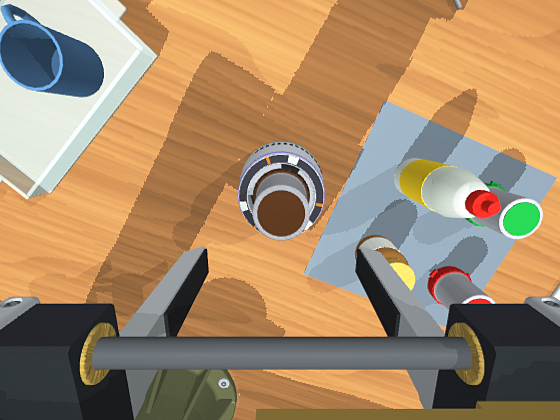

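The wrist view shows the brown cap centred at (281,213), with white marks near (293,160) and (243,208) and orange ones near (267,160) and (320,208).

```bash
python3 - <<'E'
from h import *
d=dict(np.load('w1.npz')); img=d['img']; hsv=cv2.cvtColor(img,cv2.COLOR_RGB2HSV)
m=cv2.inRange(hsv,(0,60,20),(20,255,140)); 
k=np.zeros_like(m); k[185:242,250:312]=m[185:242,250:312]
k=cv2.morphologyEx(k,cv2.MORPH_OPEN,np.ones((5,5),np.uint8)); n,l,st,c=cv2.connectedComponentsWithStats(k); i=1+st[1:,4].argmax()
C=onplane(d,c[i],196)[0]; print('brown',c[i],st[i],C)
a=img[140:250,230:335].astype(int)
for nm,mm in [('white',cv2.inRange(hsv,(0,0,215),(180,35,255))),('orange',cv2.inRange(hsv,(8,140,150),(25,255,255)))]:
    k=np.zeros_like(mm); k[140:250,232:332]=mm[140:250,232:332]
    n,l,st,c=cv2.connectedComponentsWithStats(k)
    for j in range(1,n):
        if st[j,4]>8:
            p=onplane(d,c[j],122)[0]; v=p-C; print(nm,c[j].round(1),st[j].tolist(),'r',np.hypot(*v[:2]).round(1),'ang',np.degrees(np.arctan2(v[1],v[0])).round(1))
print(delta([C[0],C[1],166]))
E
```

```text
brown [280.78018757 212.89624853] [ 257  191   48   45 1706] [484.18589298 -33.99184256 196.        ]
white [280. 154.] [276, 154, 9, 1, 9] r 51.1 ang 23.4
white [292.6 159.4] [288, 155, 11, 10, 77] r 46.9 ang 5.0
white [262.4 173.4] [248, 163, 33, 28, 192] r 35.9 ang 60.3
white [308.1 188.3] [298, 171, 17, 37, 117] r 34.5 ang -50.7
white [243.2 205.8] [240, 202, 8, 9, 56] r 48.0 ang 126.4
white [259. 224.] [257, 219, 6, 11, 11] r 44.8 ang 164.3
white [308.2 224.8] [305, 221, 8, 9, 33] r 50.0 ang -114.6
orange [244.8 148.8] [232, 140, 45, 25, 546] r 71.1 ang 58.7
orange [286.4 209.8] [232, 140, 100, 110, 3007] r 18.2 ang -136.1
orange [267.8 160.2] [266, 157, 4, 7, 20] r 46.5 ang 41.7
orange [237.5 169. ] [232, 166, 11, 7, 29] r 61.7 ang 79.2
orange [236.1 174. ] [232, 172, 9, 5, 19] r 60.4 ang 85.1
orange [318.5 204.4] [316, 203, 6, 4, 19] r 47.4 ang -80.0
(array([  0.4,  -0.9, 164.5]), 0)
```

Call:
arm_command --pt "1 0 -0.5 60 0" --pt "1 0 -0.5 115 0" --pt "1 0 -0.5 150 0" --pt "1 0 -0.5 164.5 0" --pt "1 0 -0.5 164.5 0" --pt "0 0 -0.5 164.5 0" --pt "0 0 -0.5 164.5 0" --pt "0 0 -0.5 164.5 0" --pt "0 0 -0.5 164.5 0" --pt "0 0 -0.5 164.5 0" --force 45

```text
clock: 3.9
eef_pos: [484.4, -33.7, 166.2]
eef_rot: [3.141, -0.0, 0.386]
wrist_force: [-1.5, 0.9, 2.6]
finger_gap: 57.4
finger_force: 45.0
```

Call:
arm_command --pt "0 0 0 2 0" --pt "0 0 0 2.5 0" --pt "0 0 0 2.5 -10" --pt "0 0 0 2.5 -20" --pt "0 0 0 2.5 -30" --pt "0 0 0 2.5 -40" --pt "0 0 0 2.5 -50" --pt "0 0 0 2.5 -60" --pt "0 0 0 2.5 -70" --pt "0 0 0 2.5 -79" --pt "0 0 0 2.5 -85" --pt "0 0 0 2.5 -85"

```text
clock: 5.4
eef_pos: [482.9, -33.4, 162.8]
eef_rot: [-3.138, -0.002, 1.871]
wrist_force: [-9.8, 3.3, 5.3]
finger_gap: 57.1
finger_force: 45.0
```

Call:
arm_command --pt "0 0 0 -4 0" --pt "0 0 0 -8 0" --pt "0 0 0 -12 0" --pt "0 0 0 -18 0" --pt "0 0 0 -18 0"

```text
clock: 6.02
eef_pos: [484.6, -33.8, 181.7]
eef_rot: [3.141, 0.001, 1.869]
wrist_force: [-0.8, 0.9, -1.4]
finger_gap: 57.3
finger_force: 45.0
```

```bash
python3 - <<'E'
from h import *
print(delta([423,358,215],2.5),delta([423,358,76],2.5))
E
```

```text
(array([392.6,  56.5, -33.5]), np.float64(-36.1)) (array([392.7,  56.3, 105.5]), np.float64(-36.1))
```

Call:
arm_command --pt "0 10 1 -33 0" --pt "0 55 8 -33 -6" --pt "0 105 15 -33 -12" --pt "0 155 22 -33 -18" --pt "0 205 29 -33 -24" --pt "0 255 37 -33 -30" --pt "0 305 44 -33 -36" --pt "0 350 50 -33 -36" --pt "0 383 55 -20 -36" --pt "0 393 56 10 -36" --pt "0 393 56 50 -36" --pt "0 393 56 85 -36" --pt "0 393 56 98 -36" --pt "0 393 56 98 -36"

```text
clock: 7.78
eef_pos: [422.4, 358.4, 83.4]
eef_rot: [-3.141, -0.0, 2.498]
wrist_force: [0.5, -0.2, -1.2]
finger_gap: 57.7
finger_force: 45.0
```

```bash
python3 - <<'E'
from h import *
a=imaging.camera('side'); b=imaging.camera('top')
A=cv2.resize(a['img'][250:400,150:350],(800,600)); cv2.imwrite('pics/s2.png',A[:,:,::-1])
for c in (a,b):
    print(find_in(c,'mug')[:1], find_in(c,'brown_cup_mid')[:1])
E
```

```text
[{'rect': [233.1, 305.6, 44.6, 53.1], 'p': 0.74}] [{'rect': [275.4, 328.2, 36.9, 55.3], 'p': 0.81}]
[{'rect': [137.5, 206.3, 49.0, 37.8], 'p': 0.9}] [{'rect': [115.7, 248.5, 34.4, 20.4], 'p': 0.85}]
```

View pics/s2.png

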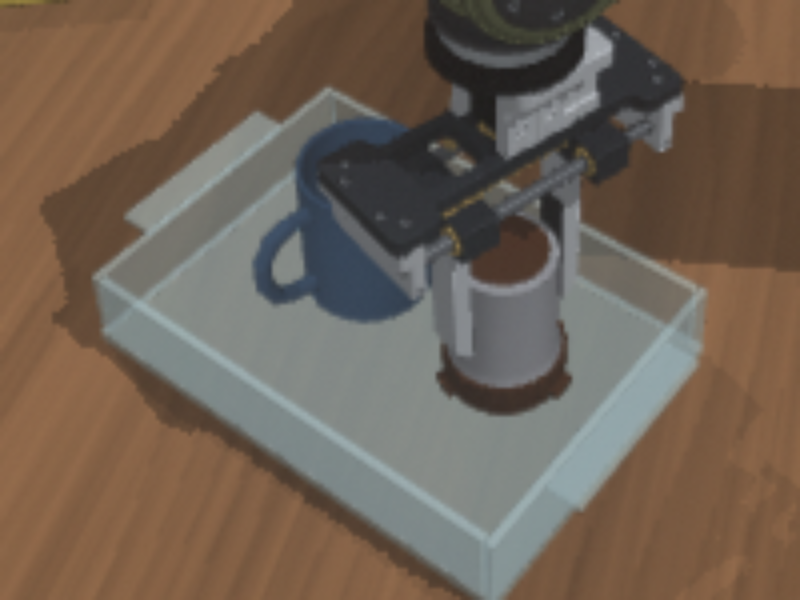

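The brown cup hangs well inside the dish with room to the mug and the walls.

Call:
arm_command --pt "0 0 0 6 0" --pt "0 0 0 10 0" --pt "0 0 0 11.5 0" --pt "0 0 0 12.3 0" --pt "0 0 0 12.3 0" --pt "0 0 0 12.3 0"

```text
clock: 8.82
eef_pos: [422.3, 358.4, 71.2]
eef_rot: [3.141, 0.0, 2.498]
wrist_force: [-0.4, -0.2, -1.1]
finger_gap: 57.5
finger_force: 45.0
```

Call:
arm_command --pt "0 0 0 0.7 0" --pt "0 0 0 1.2 0" --pt "0 0 0 1.2 0"

```text
clock: 9.2
eef_pos: [422.3, 358.4, 71.2]
eef_rot: [3.141, 0.0, 2.498]
wrist_force: [-6.1, -4.7, 13.6]
finger_gap: 57.4
finger_force: 45.0
```

Call:
arm_command --pt "0 0 0 -0.7 0" --pt "0.5 0 0 -0.7 0" --pt "1 0 0 -0.7 0" --pt "1 0 0 -0.7 0" --pt "1 0 0 -0.7 0" --pt "1 0 0 -0.7 0" --pt "1 0 0 -10 0" --pt "1 0 0 -60 0" --pt "1 0 0 -120 0" --pt "1 0 0 -180 0"

```text
clock: 10.45
eef_pos: [421.9, 358.1, 252.6]
eef_rot: [3.141, 0.0, 2.498]
wrist_force: [-0.2, -0.1, -0.4]
finger_gap: 94.1
finger_force: 0.0
```

```bash
python3 - <<'E'
from h import *
for c in ('side','top'):
    a=imaging.camera(c); print(c,find_in(a,'mug')[:1], find_in(a,'brown_cup_mid')[:1])
# pose over the green cup, camera looking
print(delta([560,-340,300],np.pi/2)); s=monitor.read_state(); print(s['joints'].round(2),s['eef_pos'])
E
```

```text
side [{'rect': [237.5, 305.5, 45.0, 53.2], 'p': 0.59}] [{'rect': [276.0, 333.4, 30.8, 54.1], 'p': 0.67}]
top [{'rect': [136.8, 208.4, 49.5, 39.8], 'p': 0.96}] [{'rect': [114.0, 254.7, 50.9, 32.6], 'p': 0.73}]
(array([-529.6, -475.4,  -50.7]), np.float64(53.1))
[ 0.64  0.29  1.48  0.    1.38 -0.29] [421.82901232 358.05334317 248.75570126]
```

Call:
arm_command --pt "1 -40 -35 -50 4" --pt "1 -80 -69 -51 9" --pt "1 -121 -105 -51 14" --pt "1 -162 -141 -51 19" --pt "1 -203 -176 -51 24" --pt "1 -244 -212 -51 29" --pt "1 -285 -247 -51 34" --pt "1 -326 -283 -51 39" --pt "1 -367 -318 -51 44" --pt "1 -408 -354 -51 49" --pt "1 -449 -389 -51 53" --pt "1 -490 -425 -51 53" --pt "1 -520 -451 -51 53" --pt "1 -531 -461 -51 53" --pt "1 -531 -461 -51 53" --pt "1 -531 -461 -51 53" --pt "1 -531 -461 -51 53"

```text
clock: 12.88
eef_pos: [570.3, -328.0, 301.4]
eef_rot: [3.141, 0.0, 1.574]
wrist_force: [0.7, 0.6, -0.3]
finger_gap: 93.5
finger_force: 0.0
```

```bash
python3 - <<'E'
from h import *
d=imaging.camera('wrist'); np.savez('w3.npz',**{k:d[k] for k in('img','mtx','view')})
hsv=cv2.cvtColor(d['img'],cv2.COLOR_RGB2HSV); m=cv2.inRange(hsv,(45,100,50),(85,255,255))
n,l,st,c=cv2.connectedComponentsWithStats(m)
for j in range(1,n):
    if st[j,4]>30: print(c[j].round(1),st[j].tolist(),onplane(d,c[j],95).round(1))
u,v=proj(d,[570,-349,50])[0].astype(int); print(u,v,monitor.read_state()['joints'].round(2))
A=d['img'][max(0,v-75):v+75,max(0,u-100):u+100]; print(max(0,v-75),max(0,u-100))
cv2.imwrite('pics/w3.png',cv2.resize(A,None,fx=4,fy=4,interpolation=cv2.INTER_CUBIC)[:,:,::-1])
E
```

```text
[282.  183.8] [258, 172, 49, 31, 257] [[ 572.4 -312.9   95. ]]
[281.1 211.2] [262, 193, 39, 37, 1119] [[ 571.4 -347.1   95. ]]
280 203 [-0.58  0.52  1.05  0.    1.58 -0.58]
128 180
```

View pics/w3.png

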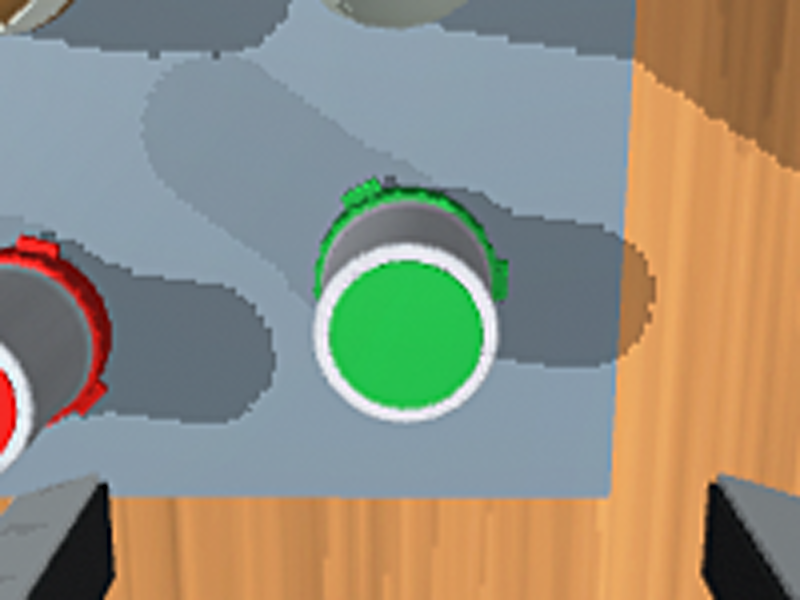

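The green cup has one lug at crop (362,192) and another at (500,278), i.e. full-image (270.5,176) and (305,197.5).

```bash
python3 - <<'E'
from h import *
from scipy.optimize import minimize
d=dict(np.load('w3.npz')); hsv=cv2.cvtColor(d['img'],cv2.COLOR_RGB2HSV); m=cv2.inRange(hsv,(45,100,40),(85,255,255))
n,l,st,c=cv2.connectedComponentsWithStats(m); m=np.isin(l,[j for j in range(1,n) if st[j,4]>5]).astype(np.uint8)*255
print(onplane(d,[[270.5,176],[305,197.5]],11.5)[:,:2].round(1))
S=4; crop=(slice(150,235),slice(250,315))
T=cv2.resize(m,None,fx=S,fy=S,interpolation=cv2.INTER_NEAREST)>0
def ren(x,y,a):
    M=np.zeros((420*S,560*S),np.uint8)
    def fill(P,v): cv2.fillConvexPoly(M,cv2.convexHull(np.round(proj(d,P)*S+S/2).astype(np.int32)),v)
    th=np.linspace(0,2*np.pi,60)
    cyl=lambda r,z0,z1: np.array([[x+r*np.cos(t),y+r*np.sin(t),z] for t in th for z in(z0,z1)])
    for k in range(3):
        b=a+k*2*np.pi/3; e=np.array([np.cos(b),np.sin(b)]); f=np.array([-e[1],e[0]])
        fill(np.array([[*(np.array([x,y])+r*e+w*f),z] for r in(28,38) for w in(-7.5,7.5) for z in(7,12)]),255)
    fill(cyl(33.5,1,22),255); fill(cyl(29,24,95),0)
    return M>0
cs=tuple(slice(s.start*S,s.stop*S) for s in crop)
disc=np.zeros_like(T)
dm=(l==(1+st[1:,4].argmax())); T2=T&~cv2.dilate(cv2.resize(dm.astype(np.uint8),None,fx=S,fy=S,interpolation=cv2.INTER_NEAREST),np.ones((9,9))).astype(bool)
best=[]
for a in range(0,120,4): best.append(((ren(571.4,-347.1,np.radians(a))[cs]^T2[cs]).sum(),a))
best.sort(); print(best[:4])
f=lambda p:(ren(p[0],p[1],np.radians(p[2]))[cs]^T2[cs]).sum()
r=minimize(f,[571.4,-347.1,best[0][1]],method='Nelder-Mead',options=dict(initial_simplex=[[571.4,-347.1,best[0][1]],[573.4,-347.1,best[0][1]],[571.4,-345,best[0][1]],[571.4,-347.1,best[0][1]+4]]))
print(r.x.round(1),r.fun)
print([ (a,f([r.x[0],r.x[1],a])) for a in np.arange(-6,7,1.5)+r.x[2]])
print(delta([571.5,-347.5,65]))
E
```

```text
[[ 555.8 -316.7]
 [ 607.3 -348.8]]
[(np.int64(2008), 116), (np.int64(2048), 0), (np.int64(2275), 112), (np.int64(2341), 4)]
[ 571.2 -346.8  117.5] 1892.0
[(np.float64(111.54058300658454), np.int64(2216)), (np.float64(113.04058300658454), np.int64(2121)), (np.float64(114.54058300658454), np.int64(2020)), (np.float64(116.04058300658454), np.int64(1954)), (np.float64(117.54058300658454), np.int64(1892)), (np.float64(119.04058300658454), np.int64(1968)), (np.float64(120.54058300658454), np.int64(2054)), (np.float64(122.04058300658454), np.int64(2138)), (np.float64(123.54058300658454), np.int64(2241))]
(array([-19.3,   1.1, 236.5]), 0)
```

Call:
arm_command --pt "1 -19 1 50 0" --pt "1 -19 1 110 0" --pt "1 -19 1 170 0" --pt "1 -19 1 215 0" --pt "1 -19 1 229 0" --pt "1 -19 1 229 0" --pt "0 -19 1 229 0" --pt "0 -19 1 229 0" --pt "0 -19 1 229 0" --pt "0 -19 1 229 0" --pt "0 -19 1 229 0" --force 45

```text
clock: 14.3
eef_pos: [571.2, -348.2, 72.3]
eef_rot: [3.141, 0.0, 1.573]
wrist_force: [-1.0, 0.9, 2.6]
finger_gap: 57.5
finger_force: 45.0
```

Call:
arm_command --pt "0 0 0 -10 0" --pt "0 0 0 -60 0" --pt "0 0 0 -120 0" --pt "0 0 0 -180 0" --pt "0 0 0 -230 0" --pt "0 40 -11 -240 0" --pt "0 90 -25 -240 0" --pt "0 145 -40 -240 0" --pt "0 200 -55 -240 -4" --pt "0 255 -70 -240 -8" --pt "0 300 -83 -225 -8" --pt "0 313 -87 -190 -8" --pt "0 313 -87 -160 -8" --pt "0 313 -87 -160 -8" --pt "0 313 -87 -160 -8"

```text
clock: 16.18
eef_pos: [484.1, -35.5, 233.4]
eef_rot: [3.14, 0.0, 1.712]
wrist_force: [0.4, 0.8, -1.7]
finger_gap: 57.4
finger_force: 45.0
```

```bash
python3 - <<'E'
from h import *
d=imaging.camera('wrist'); s=monitor.read_state(); print(s['eef_pos'],s['eef_rot'],s['wrist_force'])
hsv=cv2.cvtColor(d['img'],cv2.COLOR_RGB2HSV); m=cv2.inRange(hsv,(45,100,50),(85,255,255))
n,l,st,c=cv2.connectedComponentsWithStats(m); 
for j in np.argsort(-st[1:,4])[:2]+1: print('disc',c[j],st[j],onplane(d,c[j],s['eef_pos'][2]-72+95))
A=d['img'][110:320,140:420]; cv2.imwrite('pics/w4.png',cv2.resize(A,None,fx=2.8,fy=2.8,interpolation=cv2.INTER_CUBIC)[:,:,::-1])
np.savez('w4.npz',**{k:d[k] for k in('img','mtx','view')})
E
```

```text
[484.12200033 -35.54770514 233.51580744] [3.13959125e+00 5.94599865e-04 1.71189531e+00] [-0.69845165  0.06536872 -2.43771736]
disc [281.5460201  292.90317435] [ 235  251   94   85 6269] [[485.03095453 -33.1911052  256.51580744]]
disc [282.32293578 211.40825688] [ 235  190   97   62 1090] [[479.41211831   8.50541279 256.51580744]]
```

View pics/w4.png

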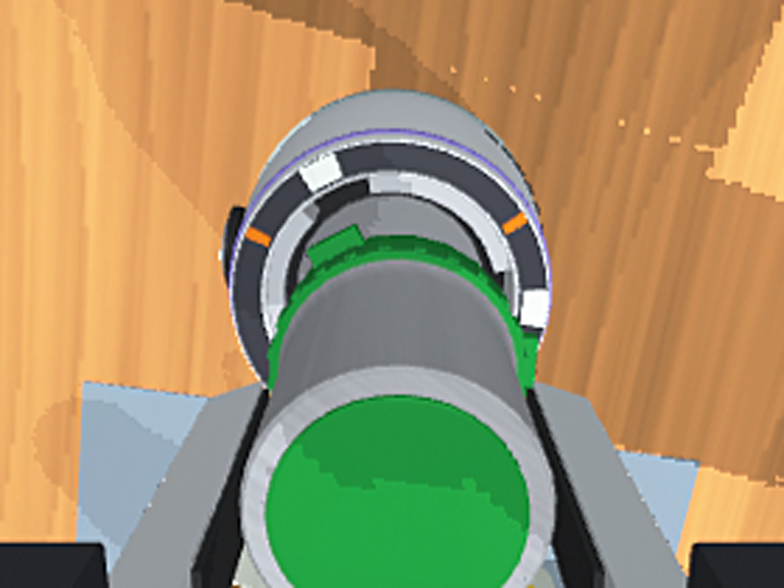

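The held cup's lugs at crop (335,243) and (530,360) line up closely with the white marks at (321,172) and (535,308); orange marks are at (257,236) and (515,223). I'll quantify it.

```bash
python3 - <<'E'
from h import *
from scipy.optimize import least_squares
d=dict(np.load('w4.npz')); hsv=cv2.cvtColor(d['img'],cv2.COLOR_RGB2HSV)
P=np.array([[321,172],[535,308],[257,236],[515,223]])/2.8+[140,110]
th=np.array([120,0,156,36])
W=onplane(d,P,122)[:,:2]; print(W.round(1))
r=least_squares(lambda p:np.concatenate([W[:,i]-p[i]-p[3]*[np.cos,np.sin][i](np.radians(th+p[2])) for i in(0,1)]),[484,-34,5,48]); print('base x y yaw r',r.x.round(2),r.fun.round(1))
L=onplane(d,np.array([[335,243],[530,360]])/2.8+[140,110],172.5)[:,:2]
for c in ([485,-33.2],[484.5,-34.2]): print([np.degrees(np.arctan2(*(q-c)[::-1])).round(1) for q in L],np.hypot(*(L-c).T).round(1))
E
```

```text
[[456.1   4.2]
 [531.1 -30.2]
 [438.2 -19.1]
 [519.4  -3.2]]
base x y yaw r [483.53 -34.59   5.16  47.71] [ 0.1  0.  -0.1 -0.  -0.2  0.   0.1  0. ]
[np.float64(126.0), np.float64(3.7)] [33.7 36.8]
[np.float64(124.4), np.float64(5.2)] [34.3 37.4]
```

Call:
arm_command --pt "0 -0.8 -1.2 20 0" --pt "0 -0.8 -1.2 40 0" --pt "0 -0.8 -1.2 47 0" --pt "0 -0.8 -1.2 50 0" --pt "0 -0.8 -1.2 53 0" --pt "0 -0.8 -1.2 55 0" --pt "0 -0.8 -1.2 55 0"

```text
clock: 17.1
eef_pos: [482.8, -36.1, 177.4]
eef_rot: [3.141, 0.0, 1.712]
wrist_force: [-2.2, 4.0, 3.0]
finger_gap: 57.1
finger_force: 45.0
```

Call:
arm_command --pt "0 0 0 4 0" --pt "0 0 0 6.8 0" --pt "0 0 0 6.8 0" --pt "0 0 0 6.8 10" --pt "0 0 0 6.8 20" --pt "0 0 0 6.8 30" --pt "0 0 0 6.8 40" --pt "0 0 0 6.8 50" --pt "0 0 0 6.8 60" --pt "0 0 0 6.8 70" --pt "0 0 0 6.8 78" --pt "0 0 0 6.8 84" --pt "0 0 0 6.8 86" --pt "0 0 0 6.8 86"

```text
clock: 18.85
eef_pos: [482.6, -35.8, 170.6]
eef_rot: [-3.141, -0.001, 0.211]
wrist_force: [-3.4, 6.7, 7.6]
finger_gap: 57.3
finger_force: 45.0
```

Call:
arm_command --pt "0 0 0 -2 0" --pt "0 0 0 -3 0" --pt "0 0 0 -3.5 0" --pt "0 0 0 -3.5 0"

```text
clock: 19.35
eef_pos: [482.4, -35.8, 173.3]
eef_rot: [-3.141, 0.0, 0.212]
wrist_force: [-0.1, 4.7, -3.0]
finger_gap: 57.6
finger_force: 45.0
```

Held down under the lips. Release and rise.

Call:
arm_command --pt "0 0 0 -2.7 0" --pt "1 0 0 -2.7 0" --pt "1 0 0 -2.7 0" --pt "1 0 0 -2.7 0" --pt "1 0 0 -2.7 0" --pt "1 0 0 -20 0" --pt "1 0 0 -70 0" --pt "1 0 0 -130 0" --pt "1 0 0 -150 0" --pt "1 0 0 -150 0" --pt "1 0 0 -150 0"

```text
clock: 20.72
eef_pos: [482.2, -36.2, 322.3]
eef_rot: [-3.141, 0.002, 0.211]
wrist_force: [-0.8, -0.0, -0.5]
finger_gap: 94.0
finger_force: 0.0
```

```bash
python3 - <<'E'
from h import *
d=imaging.camera('wrist'); a=imaging.camera('side')
hsv=cv2.cvtColor(d['img'],cv2.COLOR_RGB2HSV); m=cv2.inRange(hsv,(45,100,50),(85,255,255))
n,l,st,c=cv2.connectedComponentsWithStats(m); j=1+st[1:,4].argmax(); print(onplane(d,c[j],196))
A=cv2.resize(d['img'][110:290,170:390],(733,600),interpolation=cv2.INTER_CUBIC)
cv2.imwrite('pics/w5.png',A[:,:,::-1])
B=cv2.resize(a['img'][150:390,150:360],(525,600),interpolation=cv2.INTER_CUBIC); cv2.imwrite('pics/s5.png',B[:,:,::-1])
E
```

```text
[[484.43953384 -35.17330558 196.        ]]
```

View pics/w5.png

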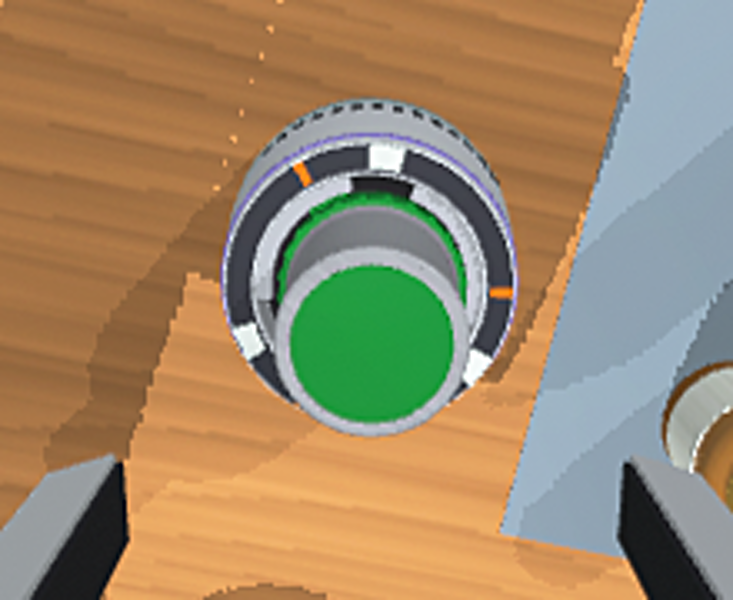

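View pics/s5.png

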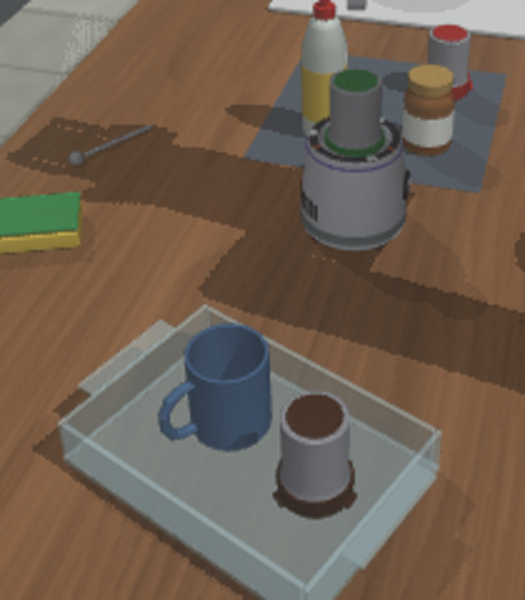

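The wrist view shows the green cup centred and upright with empty slots, so its lugs are under the lips. The side view shows the brown cup upright in the dish and everything else in place.

```bash
python3 -c "
from cell import job; print(job.sign_off())"
```

```text
the job is handed in; nothing more can be done
None
```

The job is handed in: the brown cup stands upright on the dish floor and the green cup is twisted 86° clockwise and held under the lips. The last pictures show the red cup, bottle, jar and mug still in place; sign-off returned no verdict.

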